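# Open the bar clamp on a set casting

## Task

The disc cast in the round split mould has set, so open the bar clamp that holds the mould together. With the fingertips press down the thumb release on the sliding jaw and, keeping it pressed, push the jaw back along the bar all the way to the end stop, then let go. Pick nothing up, and leave the mould, the disc and the things lying around the clamp where they are.

Things in the scene. Friction and masses are not known exactly. Their poses are not given: they have to be found in the camera images.
- clamp: Bar clamp on a fixed plywood board, 480 x 170 mm. Origin: on the table under the bar, 50 mm past the thumb pad's middle when joint jaw reads 0. +x: along the toothed bar from the screw end (x -376 mm, 56 mm high, screw already slack) to the end stop (x 126 to 140 mm, 50 mm high); z up. Tooth tips 28.5 mm high. The mould lies at about x -181 mm on bearers 30 mm high.
- jaw (a joint): Sliding jaw, m: 0 nearest the mould, 0.100 back against the end stop; starts at 0 to 0.02. A grey slide astride the bar, 42 mm wide, with a plywood V block (50 mm high) on its mould side. Unless the release is held down, the bar's saw teeth (10 mm pitch) stop it within one tooth when pushed back; with it held it slides at about 3 N. It ratchets towards the mould.
- release (a joint): Angle of the thumb release, rad: 0 up, 0.27 pressed right down. The locking dog is clear of the teeth above 0.17. At rest it reads 0 to 0.17, as the dog lies in or on a tooth. It is sprung: it must be kept pressed while the jaw is pushed, and rises when let go.
- thumb_pad (a point): Middle of the top of the black thumb pad of the release, on the jaw; 66 mm above the table when up. 34 mm along the bar, 32 mm wide. Pressed at its middle it goes down 12 mm to a stop (dog clear after 7.5 mm) at 2 N rising to 5 N, tilting about a pivot 48 mm nearer the end stop. Nothing on its mould side is higher than 54 mm.
- handle_face (a point): Middle of the upright face, turned to the mould, of the push handle that stands behind the thumb pad: 19.5 mm from the pad's middle towards the end stop, 85 mm above the table. Face 44 mm wide, handle 15 mm thick, top 98 mm above the table. A fingertip on the thumb pad pushes the jaw back by this face.
- half_a_mid (a point): Half of the split plywood ring mould on the screw side, loose, lying on the bearers: outer diameter of the whole ring 160 mm, inner 114 mm, 24 mm thick, its top 54 mm above the table. Point: middle of the half's arc, half-way up.
- half_b_mid (a point): The other half of the same mould, on the side of the sliding jaw; same size and kind of point.
- disc_mid (a point): Set mortar disc inside the mould, 111 mm across and 22 mm thick, loose. Point: its centre, half-way up.
- spare_ring_mid (a point): Loose plywood ring lying on the table beside the clamp, 120 mm outside, 86 mm inside, 20 mm high. Point: its centre.
- oil_bottle_mid (a point): Loose white plastic bottle standing beside the clamp, 60 mm across, 150 mm high. Point: on its axis, half-way up.
- trowel_mid (a point): Loose steel trowel lying beside the clamp: blade 140 x 70 x 4 mm, wooden handle to 46 mm high. Point: middle of the blade.
- brush_mid (a point): Loose hand brush lying beside the clamp, about 200 mm long. Point: near its middle.

How it is judged:
On the way, in this order (a step that is already met when the one before it is completed fails the run):
1. the thumb release is pressed down, while the jaw still stands by the mould (value of joint release above 0.175 rad and value of joint jaw below 0.04 m), for 0.1 s.
2. the jaw is pushed back to the end stop (value of joint jaw above 0.095 m), for 0.1 s.
At the end, for the whole second after the job is handed in: The sliding jaw stands within 5 mm of its end stop with the release let up again, and the mould halves and the disc lie within 10 mm of where they were (value of joint jaw above 0.095 m and value of joint release below 0.18 rad and distance of each of half_a_mid, half_b_mid, disc_mid from where it was at the start of the episode below 0.01 m); the robot touches nothing.
It fails at once if a mould half or the disc is shifted or lifted by more than 10 mm (distance of any of half_a_mid, half_b_mid, disc_mid from where it was at the start of the episode above 0.01 m).
It fails at once if the spare ring, bottle, trowel or brush is moved by more than 15 mm (distance of any of spare_ring_mid, oil_bottle_mid, trowel_mid, brush_mid from where it was at the start of the episode above 0.015 m).
It also fails if it takes over 32 s, if anything falls off the work surface, if the arm or the gripper's body presses on something with over 40 N, if the wrist force passes 120 N, or if a joint passes its speed limit or range.

## Robot

A 7-joint arm with a two-finger parallel gripper is mounted at the origin on the work surface. World frame = base frame: x ahead of the robot, y to its left, z up, the work surface at z = 0. Lengths are in m, angles in rad, forces in N, time in s.
With the tool pointing down it reaches from about 0.4 to 0.85 m from the base axis. Payload 10.4 kg.
Tool frame: the origin (TCP) lies at the very end of the fingers, on their centre line; the grasp point (between the pads) lies r.hold_point_z behind it (r.hold_point_z is the distance from the TCP to the grasp point, in m); z points along the fingers, y is the direction in which the jaws open and shut (so a half turn about z gives the same grasp; the last joint's range is limited). The gripper opens to 87 mm and grips with 3 to 60 N. Pads are 19 mm wide; open, the fingers measure 117 mm over their backs; the gripper's body (75 mm by 190 mm) begins 51 mm behind the grasp point.
Start: joints at [-1.206, 0.332, -0.065, 1.46, 0.022, 1.35, -0.088], TCP at [0.236, 0.579, 0.223] pointing down, gripper open.
Joint ranges: [-2.6, 2.6], [-0.5, 2.12], [-1.47, 1.34], [0.16, 2.42], [-1.27, 4.41], [0.06, 2.06], [-2.6, 2.6]. Speed limits (rad/s): [2.22, 2.22, 2.79, 2.79, 3.14, 3.14, 3.14].

## Interface

Orientations are given as a unit quaternion [x, y, z, w].
In Python, from bench import r gives the robot as it stands.
- The arm moves only by the tool send_rows, never from a script. Its argument "commands" is a list of rows, each a list of 7 numbers: the shift along the world's x, y, z normalised to -1 to 1, where 1 is 0.03 m, then the turn, a rotation vector about the world's x, y, z normalised to -1 to 1, where 1 is 5 degrees, then the gripper command: -1 is fully open, 1 is shut, values between are in proportion. In form: [[tx, ty, tz, ax, ay, az, jaw], ...]. A call has 1 to 10 rows; each row shifts and turns the pose as measured when the row begins; what a row does not reach is not made up. A row lasts 1/12 s, in which the tool goes at most 41.7 mm and 7.16 degrees, less where a joint would pass 70% of its speed; a pose out of reach is approached as far as the arm can. A call with a number of a shift or a turn outside -1 to 1 is refused whole. A call with a gripper value outside its range is refused whole. The fingers move at their own pace and stop on an object; "grip_force" is the grip in N (left out, the last holds). Time passes only in rows, so rows that do not move let the fingers close. It gives the time, the measured TCP pose, the force and the opening at its end, in the units of the state.
- r.read_state(): the state, without advancing time (a new reading comes with each control period).
- r.camera(name): name is "scene" or "top" or "wrist"; returns the picture (480x640x3 uint8, blue, green, red); there is no depth.
- r.calibration(name): a dict with "K" (3x3 intrinsics, pixels), "R" (3x3) and "t" (3): a world point X has camera coordinates R X + t; the wrist camera has in their place "mount" (4x4, takes a point from camera to tool coordinates, whose origin is the TCP and whose axes are the flange's). Camera axes: x right, y down, z forward; pixel columns grow to the right and rows downward; lengths in m; the calibration is good to about 2 mm. The wrist camera is an equidistant fisheye: a pixel r from the principal point sees the ray r / f radians off the axis. A picture is of the moment at which its call begins: read the wrist's pose just before it. calibration takes no time and is no camera call.
- r.close_job(): hands the job in, once; it reports no verdict.
The state is a dict: "time": time; "joint_positions": joint angles; "joint_vel": joint speeds; "joint_torque": joint torques, N m; "ee_pos": TCP position; "eef_rot": TCP orientation; "ft_force": force on the tool from outside, world axes, zero at the start; "torque": the same for the moment, N m; "width": finger opening in m.
Only numpy, scipy, OpenCV 4.12 (cv2) and the standard library are available. Lean on these libraries where they do the work, as an engineer would, in place of code of your own. Each camera call takes 0.05 s, during which the arm holds its last target.

## Working session

There is one attempt and no reset: what is moved stays moved. The work goes in short steps, Python scripts to look and compute and a tool call to move; the robot and the scene stay as the last step left them, time stands still between calls to the robot, and variables do not carry over. Pictures are saved under pics/ and viewed, and the job is handed in when it is done.

Besides the shell and the picture viewer there is one more tool, called after "Request:" by a JSON object that holds its "op" and its "data", one argument or row to a line. send_rows: Moves the arm, as the interface text tells. Scaled input: -1 to 1 covers 0.03 m each way for a shift and 5 degrees each way for a turn. Its arguments: {"type":"object","properties":{"commands":{"type":"array"},"grip_force":{"type":"number"}},"required":["commands"]}

```bash
mkdir -p pics; python3 - <<'E'
from bench import r
import cv2,numpy as np
print(r.read_state())
for n in("scene","top"):
    cv2.imwrite(f"pics/{n}0.png",r.camera(n)); c=r.calibration(n); print(n,c)
print(r.calibration("wrist"),r.hold_point_z)
E
```

```text
{'time': 0.0, 'joint_positions': array([-1.20561448,  0.33286936, -0.06470446,  1.4609338 ,  0.02158004,
        1.34992806, -0.08848852]), 'joint_vel': array([ 6.51808257e-04, -3.06235782e-04, -4.94355766e-04, -2.23508747e-03,
       -1.75937635e-03,  2.94413772e-05,  8.74225504e-04]), 'joint_torque': array([-2.68146387e-04, -6.23242164e+01,  2.46457115e-02, -3.89919555e+01,
       -6.13268302e-02,  3.92669009e-02,  1.19768747e-04]), 'ee_pos': array([0.23618282, 0.57822878, 0.22175912]), 'eef_rot': array([ 1.92662538e-01,  9.81264809e-01, -7.12625202e-04, -1.15863090e-04]), 'ft_force': array([-0.46706363, -0.84346153, -0.90378585]), 'torque': array([-0.01778242,  0.0109325 , -0.04188895]), 'width': 0.08689224155373586}
scene {'K': array([[598.06751881,   0.        , 333.97414972],
       [  0.        , 598.06751881, 239.71795038],
       [  0.        ,   0.        ,   1.        ]]), 'R': array([[-0.33337558,  0.94271064,  0.01254452],
       [ 0.7956328 ,  0.28845219, -0.53269483],
       [-0.50579558, -0.16760662, -0.84621443]]), 't': array([ 0.18744283, -0.40863327,  1.32758409])}
[... 185 characters left out ...]
6839 , -0.99976101,  0.02110942],
       [-0.99127005, -0.00841383, -0.13157844],
       [ 0.13172461, -0.02017726, -0.99108098]]), 't': array([0.00304096, 0.59144201, 0.80621497])}
{'K': array([[371.64829954,   0.        , 312.27429957],
       [  0.        , 371.64829954, 235.71392661],
       [  0.        ,   0.        ,   1.        ]]), 'mount': array([[-1.16524209e-03, -9.60399511e-01, -2.78624156e-01,
         7.65199647e-02],
       [ 9.99997701e-01, -6.17611447e-04, -2.05325227e-03,
         5.53443466e-04],
       [ 1.79986101e-03, -2.78625909e-01,  9.60398024e-01,
        -1.62540422e-01],
       [ 0.00000000e+00,  0.00000000e+00,  0.00000000e+00,
         1.00000000e+00]])} 0.0187
```

View pics/scene0.png

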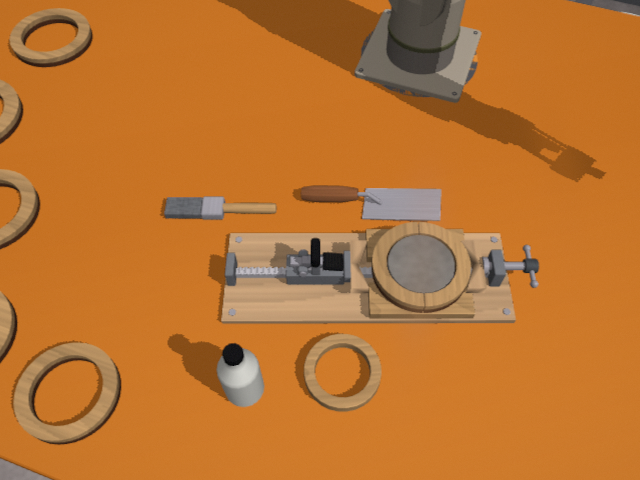

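View pics/top0.png

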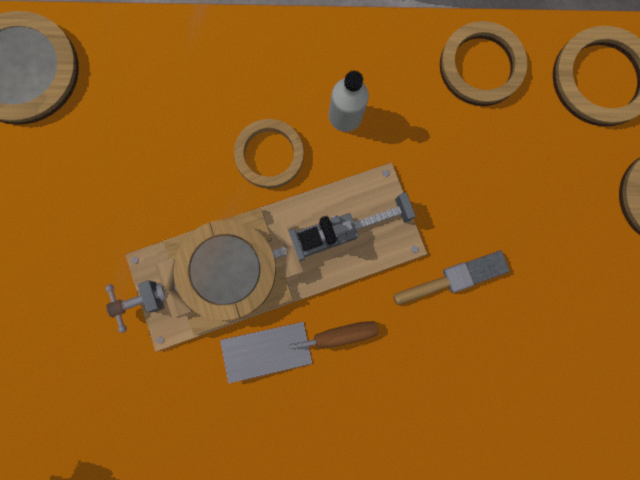

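The top view shows the clamp running from the screw at about (115,307) to the end stop at (405,208). The black thumb pad is at about (310,238) and the handle at (328,230). In the scene view the pad is at (333,261), the handle at (315,252). I'll zoom in on both.

```bash
python3 - <<'E'
import cv2,numpy as np
a=cv2.imread("pics/top0.png")[180:280,270:430]; b=cv2.imread("pics/scene0.png")[220:300,215:375]
v=np.vstack([cv2.resize(a,None,fx=4.5,fy=3.0*1.0,interpolation=2) if 0 else cv2.resize(a,None,fx=3.6,fy=3.6,interpolation=2),cv2.resize(b,None,fx=3.6,fy=3.6*.8,interpolation=2)])
print(v.shape);cv2.imwrite("pics/z0.png",v[:600])
for n in("top","scene"):
    i=cv2.imread(f"pics/{n}0.png"); m=(i.max(2)<45).astype(np.uint8)
    k,l,s,c=cv2.connectedComponentsWithStats(m)
    for j in range(1,k):
        if s[j,4]>25: print(n,s[j],c[j].round(1))
E
```

```text
(590, 576, 3)
top [478  36  25  10  49] [489.7  38.9]
top [597  42  37  20  93] [616.6  48.5]
top [ 20  58  58  66 194] [58.9 98. ]
top [345  72  17  19 271] [353.1  81. ]
top [463  99  23   7  30] [473.7 102.5]
top [568 108  37  18  62] [584.3 118.1]
top [320 217  17  28 278] [327.7 230.6]
top [298 227  25  24 381] [309.8 238.8]
scene [389  30  52  23 151] [411.1  45.9]
scene [311 239   9  28 244] [315.  252.5]
scene [323 253  21  18 334] [332.8 261.6]
scene [223 344  20  22 348] [232.6 354.3]
```

View pics/z0.png

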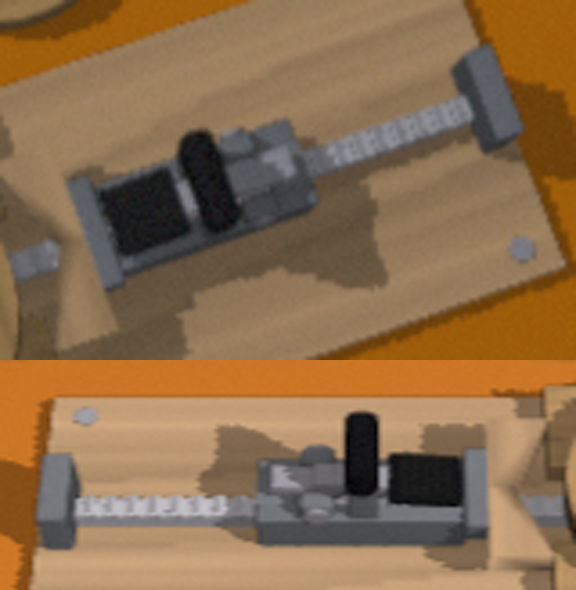

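The zoom shows the black pad fully visible, with the handle standing behind it and the end stop at the end of the toothed bar. Next I'll compute positions.

```bash
cat > h.py <<'E'
import numpy as np,cv2
from bench import r
def ray(n,p):
    c=r.calibration(n);d=np.linalg.inv(c["K"])@[p[0],p[1],1.];return -c["R"].T@c["t"],c["R"].T@d
def plane(n,p,z):
    o,d=ray(n,p);return o+d*(z-o[2])/d[2]
def tri(p,q):
    o,d=ray("top",p);a,b=ray("scene",q)
    s=np.linalg.lstsq(np.c_[d,-b],a-o,rcond=None)[0];P,Q=o+s[0]*d,a+s[1]*b
    return (P+Q)/2,np.linalg.norm(P-Q)
E
python3 - <<'E'
from h import *
print("pad",plane("top",(309.8,238.8),.066),plane("scene",(332.8,261.6),.066),tri((309.8,238.8),(332.8,261.6)))
# handle top z~.098
print("handle",plane("top",(327.3,229),.095),plane("scene",(315,241),.098))
# board screws (top) z=.018
S=[plane("top",p,.015) for p in((386,173),(415,249.5),(160.5,340),(135.5,261))]
S=np.array(S);print(S.round(4)); print(np.linalg.norm(S[0]-S[3]),np.linalg.norm(S[1]-S[2]))
u=(S[0]-S[3])+(S[1]-S[2]);u/=np.linalg.norm(u);print("u",u,np.degrees(np.arctan2(u[1],u[0])))
ct=S.mean(0);print("centre",ct)
# pad rect angle
i=cv2.imread("pics/top0.png"); m=(i.max(2)<45).astype(np.uint8); m2=m*0; m2[224:252,296:325]=m[224:252,296:325]
k,l,s,c=cv2.connectedComponentsWithStats(m2);j=1+s[1:,4].argmax()
w=np.array([plane("top",p[::-1],.066)[:2] for p in np.argwhere(l==j)])*1000
print(cv2.minAreaRect(w.astype(np.float32)))
p=plane("top",(309.8,238.8),.066)
print("pad along/lat from centre",(p-ct)@u,(p-ct)[:2]@[-u[1],u[0]])
for q,z in (((405.5,207),.05),((281,254),.0285)):
  e=plane("top",q,z);print("stop" ,e,(e-p)[:2]@u[:2],(e-p)[:2]@[-u[1],u[0]])
for q,z in (((350,98),.1),((269,153),.02),((346,335),.04),((438,286),.02),((225,270),.054)):
  print(q,plane("top",q,z))
E
```

```text
pad [0.59413605 0.00706664 0.066     ] [0.59864774 0.00997633 0.066     ] (array([0.59492295, 0.00779064, 0.05889988]), np.float64(0.0017976604399063708))
handle [ 0.60548634 -0.01911471  0.095     ] [ 0.59024418 -0.02337902  0.098     ]
[[ 0.7169 -0.1246  0.015 ]
 [ 0.5846 -0.172   0.015 ]
 [ 0.4321  0.2492  0.015 ]
 [ 0.5615  0.2962  0.015 ]]
0.4486115806200978 0.44786799829823903
u [ 0.34340615 -0.939187    0.        ] -69.9154685302056
centre [0.57376404 0.06219738 0.015     ]
((594.2393798828125, 7.036407470703125), (30.52471923828125, 32.4124641418457), 21.280628204345703)
pad along/lat from centre 0.058773946269995526 0.00020088650320154733
stop [ 0.65036846 -0.14984748  0.05      ] 0.16668225460816172 -0.0010725251444091836
stop [0.57363555 0.05373294 0.0285    ] -0.05086838302298725 -0.003228303114370298
(350, 98) [ 0.81468171 -0.05452902  0.1       ]
(269, 153) [0.74838327 0.07680496 0.02      ]
(346, 335) [ 0.44275397 -0.05232649  0.04      ]
(438, 286) [ 0.52304196 -0.20800537  0.02      ]
(225, 270) [0.54447768 0.1416206  0.054     ]
```

Request:
{"op": "send_rows", "data": {
  "commands": [
    [0.6,-0.95,0,0,0,-0.48,1],
    [0.6,-0.95,0,0,0,-0.48,1],
    [0.6,-0.95,0,0,0,-0.48,1],
    [0.6,-0.95,0,0,0,-0.48,1],
    [0.6,-0.95,0,0,0,-0.48,1],
    [0.6,-0.95,0,0,0,-0.48,1],
    [0.6,-0.95,0,0,0,-0.48,1],
    [0.6,-0.95,0,0,0,-0.48,1],
    [0.6,-0.95,0,0,0,-0.48,1],
    [0.6,-0.95,0,0,0,-0.48,1]
  ],
  "grip_force": 20
}}

```text
time: 0.93
ee_pos: [0.4127, 0.2841, 0.2166]
eef_rot: [0.394, 0.919, -0.003, -0.004]
ft_force: [1.5, 0.4, 0.2]
width: 0.0286
```

Request:
{"op": "send_rows", "data": {
  "commands": [
    [0.6,-0.92,0,0,0,-0.48,1],
    [0.6,-0.92,0,0,0,-0.48,1],
    [0.6,-0.92,0,0,0,-0.48,1],
    [0.6,-0.92,0,0,0,-0.48,1],
    [0.6,-0.92,0,0,0,-0.48,1],
    [0.6,-0.92,0,0,0,-0.48,1],
    [0.6,-0.92,0,0,0,-0.48,1],
    [0.6,-0.92,0,0,0,-0.48,1],
    [0.6,-0.92,0,0,0,-0.48,1],
    [0,0,0,0,0,0,1]
  ]
}}

```text
time: 1.77
ee_pos: [0.5805, 0.0135, 0.215]
eef_rot: [0.571, 0.821, -0.004, -0.004]
ft_force: [-0.2, -0.3, 0.4]
width: 0.0004
```

```bash
python3 - <<'E'
from h import *
from scipy.spatial.transform import Rotation as R
s=r.read_state();print(s["ee_pos"],s["width"],s["ft_force"]);M=R.from_quat(s["eef_rot"]).as_matrix();print(M.round(3),np.degrees(np.arctan2(M[1,1],M[0,1])))
print("to go",np.array([.596,.005,0])-s["ee_pos"])
E
```

```text
[0.58048958 0.01348374 0.21501363] 0.00038814254006330187 [-0.20392475 -0.29916869  0.3741367 ]
[[-0.347  0.938 -0.011]
 [ 0.938  0.347 -0.002]
 [ 0.002 -0.011 -1.   ]] 20.29141274458554
to go [ 0.01551042 -0.00848374 -0.21501363]
```

Request:
{"op": "send_rows", "data": {
  "commands": [
    [0.17,-0.1,-0.7,0,0,0,1],
    [0.17,-0.1,-0.7,0,0,0,1],
    [0.17,-0.1,-0.7,0,0,0,1],
    [0,0,-0.7,0,0,0,1],
    [0,0,-0.7,0,0,0,1],
    [0,0,-0.5,0,0,0,1],
    [0,0,0,0,0,0,1]
  ]
}}

```text
time: 2.35
ee_pos: [0.5962, -0.0004, 0.0887]
eef_rot: [0.574, 0.819, -0.005, -0.004]
ft_force: [0.1, 0.3, -0.7]
width: 0.0001
```

```bash
python3 - <<'E'
from h import *
s=r.read_state();print(s["ee_pos"],s["ft_force"])
a=r.camera("scene");b=r.camera("wrist");t=r.camera("top")
v=np.vstack([np.hstack([cv2.resize(a[200:300,240:380],(400,286),interpolation=2),cv2.resize(t[180:280,260:400],(400,286),interpolation=2)]),cv2.resize(b,(400,300))[:, :].repeat(1,1).astype(np.uint8).copy() if 0 else np.hstack([cv2.resize(b,(400,300)),cv2.resize(b[160:400,160:480],(400,300))])])
cv2.imwrite("pics/c1.png",v)
E
```

```text
[ 5.96189352e-01 -3.74847501e-04  8.86774985e-02] [ 0.06404076  0.29205498 -0.74392856]
```

View pics/c1.png

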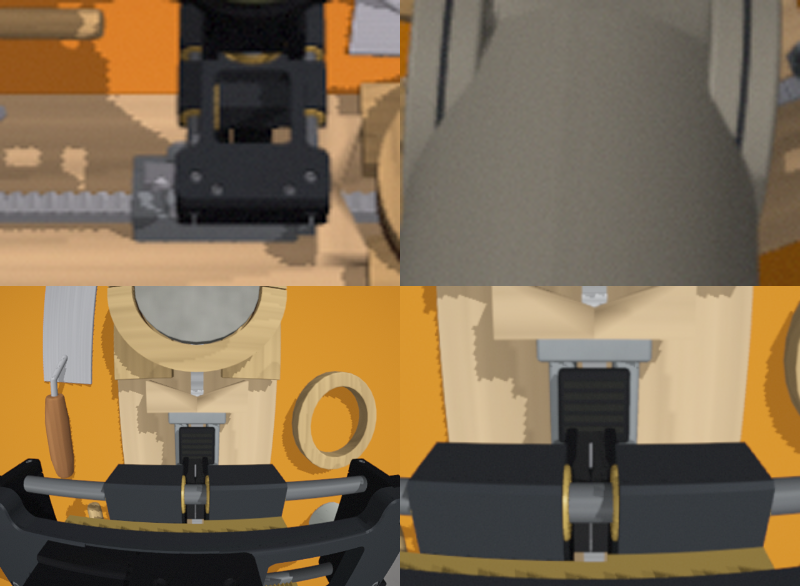

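The wrist view shows the closed fingertips centred over the black pad, just in front of the handle with no contact (forces about 0). I'll back off 3 mm and go down.

Request:
{"op": "send_rows", "data": {
  "commands": [
    [-0.04,0.1,-0.3,0,0,0,1],
    [0,0,-0.3,0,0,0,1],
    [0,0,-0.15,0,0,0,1],
    [0,0,0,0,0,0,1]
  ]
}}

```text
time: 2.83
ee_pos: [0.5996, 0.0037, 0.0722]
eef_rot: [0.574, 0.819, -0.0, 0.0]
ft_force: [-0.0, 0.7, -0.3]
width: 0.0006
```

Request:
{"op": "send_rows", "data": {
  "commands": [
    [-0.07,0,-0.15,0,0,0,1],
    [0,0,-0.12,0,0,0,1],
    [0,0,-0.1,0,0,0,1],
    [0,0,0,0,0,0,1]
  ]
}}

```text
time: 3.17
ee_pos: [0.598, 0.004, 0.0609]
eef_rot: [0.574, 0.819, 0.0, 0.001]
ft_force: [-1.5, 0.5, 5.3]
width: 0.0006
```

Request:
{"op": "send_rows", "data": {
  "commands": [
    [0,0,-0.1,0,0,0,1],
    [0,0,0,0,0,0,1]
  ]
}}

```text
time: 3.33
ee_pos: [0.598, 0.0042, 0.0585]
eef_rot: [0.574, 0.819, 0.0, 0.001]
ft_force: [-2.8, -0.8, 5.7]
width: 0.0002
```

Request:
{"op": "send_rows", "data": {
  "commands": [
    [0,0,-0.1,0,0,0,1],
    [0,0,0,0,0,0,1]
  ]
}}

```text
time: 3.5
ee_pos: [0.5981, 0.0042, 0.057]
eef_rot: [0.574, 0.819, 0.001, 0.001]
ft_force: [-3.7, 0.5, 6.9]
width: 0.0004
```

Request:
{"op": "send_rows", "data": {
  "commands": [
    [0,0,-0.1,0,0,0,1],
    [0,0,0,0,0,0,1]
  ]
}}

```text
time: 3.67
ee_pos: [0.5985, 0.0036, 0.0569]
eef_rot: [0.574, 0.819, 0.001, 0.001]
ft_force: [-4.7, 0.5, 5.5]
width: 0.0002
```

Request:
{"op": "send_rows", "data": {
  "commands": [
    [0,0,-0.1,0,0,0,1],
    [0,0,0,0,0,0,1]
  ]
}}

```text
time: 3.83
ee_pos: [0.5989, 0.003, 0.0571]
eef_rot: [0.575, 0.818, 0.002, 0.001]
ft_force: [-2.7, -0.0, 6.9]
width: 0.0002
```

Request:
{"op": "send_rows", "data": {
  "commands": [
    [0,0,-0.25,0,0,0,1],
    [0,0,-0.25,0,0,0,1]
  ]
}}

```text
time: 4.0
ee_pos: [0.6022, -0.001, 0.0534]
eef_rot: [0.576, 0.817, 0.004, 0.003]
ft_force: [-39.9, -11.3, 98.4]
width: 0.0002
```

Request:
{"op": "send_rows", "data": {
  "commands": [
    [-0.05,0.05,0.1,0,0,0,1]
  ]
}}

```text
time: 4.08
ee_pos: [0.6021, -0.0022, 0.0601]
eef_rot: [0.577, 0.817, 0.004, 0.005]
ft_force: [0.9, -1.5, 2.3]
width: 0.0005
```

Request:
{"op": "send_rows", "data": {
  "commands": [
    [-0.05,0,-0.1,0,0,0,1]
  ]
}}

```text
time: 4.17
ee_pos: [0.6026, -0.0026, 0.0605]
eef_rot: [0.578, 0.816, 0.006, 0.007]
ft_force: [2.3, 2.8, 5.7]
width: 0.0007
```

Request:
{"op": "send_rows", "data": {
  "commands": [
    [0,0,-0.05,0,0,0,1]
  ]
}}

```text
time: 4.25
ee_pos: [0.6032, -0.0026, 0.0605]
eef_rot: [0.578, 0.816, 0.007, 0.007]
ft_force: [-4.2, 0.3, 5.4]
width: 0.0005
```

Request:
{"op": "send_rows", "data": {
  "commands": [
    [-0.1,0,-0.12,0,0,0,1],
    [-0.1,0,-0.08,0,0,0,1]
  ]
}}

```text
time: 4.42
ee_pos: [0.6007, -0.0022, 0.0575]
eef_rot: [0.578, 0.816, 0.01, 0.01]
ft_force: [3.2, 0.7, 5.7]
width: 0.0006
```

Request:
{"op": "send_rows", "data": {
  "commands": [
    [0.05,-0.15,-0.06,0,0,0,1],
    [0.05,-0.15,-0.06,0,0,0,1]
  ]
}}

```text
time: 4.58
ee_pos: [0.6041, -0.0098, 0.0558]
eef_rot: [0.577, 0.817, 0.011, 0.01]
ft_force: [-8.6, -1.0, 22.0]
width: 0.0004
```

Request:
{"op": "send_rows", "data": {
  "commands": [
    [0.05,-0.2,-0.01,0,0,0,1],
    [0.06,-0.2,-0.03,0,0,0,1]
  ]
}}

```text
time: 4.75
ee_pos: [0.6078, -0.021, 0.0565]
eef_rot: [0.577, 0.817, 0.012, 0.01]
ft_force: [-2.8, 2.4, 7.2]
width: 0.0004
```

It slides at low force, so the release is being held. I'll keep going.

Request:
{"op": "send_rows", "data": {
  "commands": [
    [0.06,-0.2,-0.03,0,0,0,1],
    [0.06,-0.2,-0.03,0,0,0,1],
    [0.06,-0.2,-0.03,0,0,0,1]
  ]
}}

```text
time: 5.0
ee_pos: [0.6142, -0.0385, 0.0563]
eef_rot: [0.576, 0.817, 0.013, 0.01]
ft_force: [-4.2, 2.9, 9.6]
width: 0.0007
```

Request:
{"op": "send_rows", "data": {
  "commands": [
    [0.06,-0.2,-0.03,0,0,0,1],
    [0.06,-0.2,-0.03,0,0,0,1],
    [0.06,-0.2,-0.03,0,0,0,1],
    [0.06,-0.2,-0.03,0,0,0,1]
  ]
}}

```text
time: 5.33
ee_pos: [0.6229, -0.0624, 0.0564]
eef_rot: [0.576, 0.817, 0.015, 0.01]
ft_force: [-3.8, 1.5, 9.9]
width: 0.0002
```

Request:
{"op": "send_rows", "data": {
  "commands": [
    [0.06,-0.2,-0.03,0,0,0,1],
    [0.06,-0.2,-0.03,0,0,0,1]
  ]
}}

```text
time: 5.5
ee_pos: [0.6272, -0.0743, 0.0564]
eef_rot: [0.576, 0.818, 0.016, 0.01]
ft_force: [-4.0, 2.1, 10.2]
width: 0.0005
```

Request:
{"op": "send_rows", "data": {
  "commands": [
    [0.06,-0.15,-0.03,0,0,0,1]
  ]
}}

```text
time: 5.58
ee_pos: [0.6287, -0.0764, 0.0565]
eef_rot: [0.575, 0.818, 0.017, 0.008]
ft_force: [-13.6, 16.2, 20.7]
width: 0.0002
```

Request:
{"op": "send_rows", "data": {
  "commands": [
    [0.05,-0.15,-0.03,0,0,0,1]
  ]
}}

```text
time: 5.67
ee_pos: [0.6298, -0.0773, 0.0567]
eef_rot: [0.574, 0.818, 0.019, 0.006]
ft_force: [-9.1, 10.4, 19.4]
width: 0.0008
```

Request:
{"op": "send_rows", "data": {
  "commands": [
    [0.02,-0.12,-0.02,0,0,0,1],
    [0.02,-0.12,-0.02,0,0,0,1]
  ]
}}

```text
time: 5.83
ee_pos: [0.631, -0.0791, 0.0573]
eef_rot: [0.573, 0.82, 0.022, 0.003]
ft_force: [-10.1, 14.1, 12.1]
width: 0.0004
```

Request:
{"op": "send_rows", "data": {
  "commands": [
    [-0.02,0,0.2,0,0,0,1],
    [-0.02,0.05,0.3,0,0,0,1],
    [-0.02,0.05,0.4,0,0,0,1],
    [0,0,0.7,0,0,0,1],
    [0,0,0.8,0,0,0,1],
    [0,0,0.8,0,0,0,1],
    [0,0,0.8,0,0,0,1]
  ]
}}

```text
time: 6.42
ee_pos: [0.6254, -0.0761, 0.1805]
eef_rot: [0.573, 0.819, 0.018, 0.0]
ft_force: [0.9, -0.7, -0.0]
width: 0.0001
```

Request:
{"op": "send_rows", "data": {
  "commands": [
    [-0.4,0.8,0.5,0,0,0,1],
    [-0.5,0.9,0.2,0,0,0,1],
    [-0.5,0.9,0.2,0,0,0,1],
    [-0.5,0.9,0,0,0,0,1],
    [-0.5,0.9,0,0,0,0,1],
    [-0.5,0.9,0,0,0,0,1],
    [-0.5,0.9,0,0,0,0,1],
    [-0.4,0.9,0,0,0,0,1],
    [-0.2,0.9,0,0,0,0,1],
    [-0.2,0.9,0,0,0,0,1]
  ]
}}

```text
time: 7.25
ee_pos: [0.4961, 0.1886, 0.2264]
eef_rot: [0.581, 0.813, 0.023, 0.01]
ft_force: [1.4, 1.4, 0.1]
width: 0.0006
```

Request:
{"op": "send_rows", "data": {
  "commands": [
    [-0.3,0.9,0,0,0,0,1],
    [-0.3,0.9,0,0,0,0,1],
    [-0.3,0.9,0,0,0,0,1],
    [-0.3,0.9,0,0,0,0,1],
    [-0.3,0.9,0,0,0,0,1],
    [-0.3,0.9,0,0,0,0,1],
    [0,0.9,0,0,0,0,1],
    [0,0.9,0,0,0,0,1],
    [0,0,0,0,0,0,1]
  ]
}}

```text
time: 8.0
ee_pos: [0.4354, 0.4178, 0.2357]
eef_rot: [0.581, 0.813, 0.028, 0.012]
ft_force: [-0.2, 0.4, 0.1]
width: 0.0008
```

```bash
python3 - <<'E'
from h import *
a=r.camera("scene");t=r.camera("top")
cv2.imwrite("pics/s2.png",a);cv2.imwrite("pics/t2.png",t)
m=(t.max(2)<45).astype(np.uint8);k,l,s,c=cv2.connectedComponentsWithStats(m)
for j in range(1,k):
    if s[j,4]>100: print(s[j],c[j].round(1))
o=np.vstack([np.hstack([cv2.resize(cv2.imread(f"pics/{n}0.png"),(400,300)),cv2.resize(x,(400,300))]) for n,x in(("scene",a),("top",t))]);cv2.imwrite("pics/cmp.png",o)
print(r.read_state()["ee_pos"],r.read_state()["ft_force"],r.read_state()["time"])
E
```

```text
[ 23  57  55  67 189] [59.3 97.4]
[345  72  17  19 273] [353.2  81. ]
[370 199  18  28 296] [378.7 212.5]
[349 209  27  23 384] [360.8 220.3]
[0.43747221 0.41331314 0.23588487] [-0.18729094 -0.32159397 -0.25891146] 8.1
```

View pics/cmp.png

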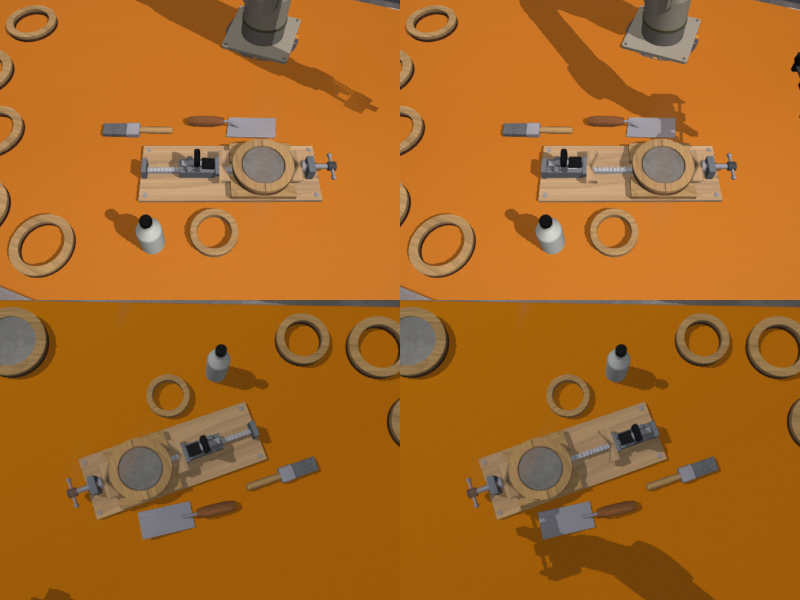

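The pictures show the jaw back at the end stop, with mould, disc and other things unmoved. I'll check the gap to the end stop in a zoom.

```bash
python3 - <<'E'
from h import *
u=np.array([.3434,-.9392]);e=plane("top",(405.5,207),.05)[:2]
for z in(.06,.066):
  p=plane("top",(360.8,220.3),z)[:2];q=plane("top",(309.8,238.8),z)[:2];print("pad to stop centre",(e-p)@u,"moved",(p-q)@u)
t=cv2.imread("pics/t2.png");a=cv2.imread("pics/s2.png")
cv2.imwrite("pics/z2.png",np.hstack([cv2.resize(t[180:260,330:430],None,fx=4,fy=4,interpolation=2),cv2.resize(a[230:310,215:315],None,fx=4,fy=4,interpolation=2)]))
d=cv2.absdiff(t,cv2.imread("pics/top0.png")).max(2);print((d[215:325,170:265]>40).sum())
E
```

```text
pad to stop centre 0.07870412981532042 moved 0.08757026648708786
pad to stop centre 0.07975696578987232 moved 0.08692698327392107
29
```

View pics/z2.png

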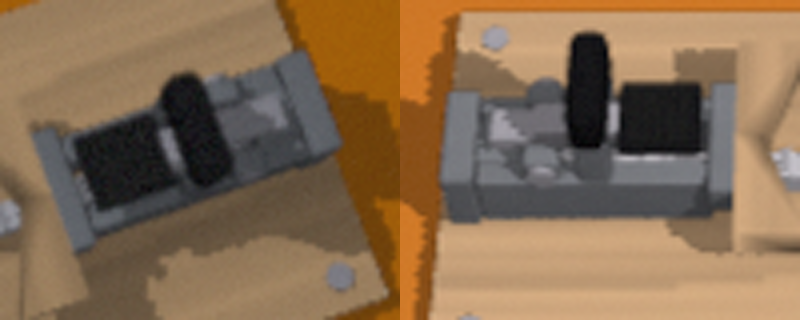

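The zoom shows the slide against the end stop with no gap, and the pad risen. The robot is clear, so I'm handing in.

```bash
python3 -c "
from bench import r
print(r.close_job())"
```

```text
the job is handed in; nothing more can be done
None
```

The clamp is open: I pressed the thumb release with the closed fingertips, pushed the jaw back to its end stop with the release held down, let go and moved clear. The job was handed in at about 8 s.

**Last checks**
- **Jaw:** the final pictures show the slide touching the end stop with no visible gap. The pad moved about 87 mm. It measured 79–80 mm from the middle of the stop, where 83 mm was expected. I put the 3–4 mm difference down to pixel picking and calibration.
- **Release:** the pad is up again in the final pictures.
- **Mould, disc and loose things:** mould and disc look unmoved by eye and in an image difference over them (29 changed pixels). The ring, bottle, trowel and brush I compared by eye only, and they look unmoved.
- **Robot:** the force reading is about 0 N.

**What went less well**
- While I was finding the bottom of the release's travel, one press reached about 98 N vertically, roughly 107 N in all. That is under the 120 N wrist limit, but much more than was needed. I eased off at once and kept the push at roughly 10–30 N.
- I never saw the release angle directly. I judged it pressed from the fingertip height (56–57 mm) and because the jaw slid without catching on the teeth.

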